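# Press the label holder home behind the shelf lip and hold it

### The job

Take the loose label holder with the orange grip out of its grey rest and push it down, upright and label side outwards, behind the front lip of the shelf at the one empty label place, the bay with the amber jar. Press it fully home against the sprung orange bar and keep pressing it there: the program finishes while still holding it pressed home, so that a colleague can lock it. Leave the jars and the other things on the bench where they are.

Things in the scene. Friction and masses are not known exactly. Their poses are not given: they have to be found in the camera images.
- holder_grip (a point): Centre of the orange grip block, 12 thick (x) x 40 wide (y) x 26 high (z), atop the loose white label holder. Below it the card plate, 6 thick (x) x 64 wide (y), reaches down to the foot, 66 below this point. Axes: z up, -x is the label side (paper card). 40 to 70 g. Starts upright in the grey rest, label roughly towards the robot; lift it straight up.
- holder_foot (a point): Centre of the holder's bottom edge; the lowest 3 of the plate is narrowed to 3 thick x 60 wide as a lead-in. Same axes as holder_grip.
- label_face (a point): Centre of the label side of the holder's plate, 3 to -x of its middle plane and 36 above the foot. Same axes.
- rest: Fixed grey rest block, 60 (x) x 84 (y) x 28 high, origin centre of its underside. A slot along y, 8 wide and 16 deep, open at both ends, holds the holder's foot.
- slot (a point): Empty label place: centre of the mouth of the channel behind the aluminium front lip of the amber jar's bay, 42 above the bench. z up, x from the shelf's front towards the jar, y along the lip. Channel 10 wide (x), 76 long (y): 2 and 6 of play each side of the plate. The back wall (shelf step) stands 10 above this point; the lip flares outward (-x) over the 7 above it.
- bay_amber: The bay with the empty label place: cream block with the channel in front, 98 long (y), step top 40 above its origin. Origin: centre of its underside, 12 above the bench; the slot point is at (-40, 0, 30) in its frame. The jar's near wall is 44 to +x of the slot point and its cap 78 above it.
- clip (a joint): Travel in m of the orange sprung bar on the channel's floor: 0 at rest (bar top 14 below the slot point), 0.010 on its stop (24 below: holder fully home). Pushes back with about 3 N at 0 rising to 8 N at 0.010 and lifts the holder again if the push stops.
- shelf: Fixed cream stepped shelf unit, 125 deep (x) x 330 long (y), step top 52 and end cheeks 66 above the bench; origin centre of its underside, x away from its front. It carries three bays 100 apart along y, in varying order; the two others already have holders of the same size (blue and green grips) seated home.
- jar_amber_mid (a point): squat amber glass jar, yellow cap, 52 dia x 68 high, on the shelf step behind the empty label place; point on its axis half-way up. A bystander.
- jar_blue_mid (a point): squat blue jar, 52 dia x 68 high, on another bay of the shelf; point on its axis half-way up. A bystander.
- jar_green_mid (a point): squat green jar, 52 dia x 68 high, on another bay of the shelf; point on its axis half-way up. A bystander.
- beaker_mid (a point): open glass beaker, 70 dia x 90 high, on the bench; point on its axis half-way up. A bystander.
- flask_mid (a point): stoppered conical green flask, 80 dia foot x 122 high, on the bench; point on its axis 60 above its foot. A bystander.
- tip_box_mid (a point): blue box with white lid, 87 x 122 x 60 high, on the bench; point on its axis half-way up. A bystander.
- weight_mid (a point): brass knobbed weight, 36 dia x 56 high, on the bench; point on its axis half-way up. A bystander.
Not all that is in view belongs to the job. Of the things like the part that bears holder_grip, leave any that is blue or pink; of the rest the smaller one is meant.

How it is judged:
By the outcome, as a careful person would: the job done as asked, in the order asked, and still so for the second after the job is handed in, while the arm keeps its last pose, push and grip.
It also fails if it takes over 42 s, if anything falls off the work surface, if the arm or the gripper's body presses on something with over 40 N, if the wrist force passes 120 N, or if a joint passes its speed limit or range.

### The arm

A 6-joint arm with a two-finger parallel gripper is mounted at the origin on the work surface. World frame = base frame: x ahead of the robot, y to its left, z up, the work surface at z = 0. Lengths are in m, angles in degrees, forces in N, time in s.
With the tool pointing down it reaches from about 0.4 to 0.825 m from the base axis. Payload 7 kg.
Tool frame: the origin (TCP) lies midway between the tips of the shut fingers; the grasp point (between the pads) lies 19 mm behind it (r.grasp_offset is the distance from the TCP to the grasp point, in m); z points along the fingers, x is the direction in which the jaws open and shut, and the axes are right-handed (so a half turn about z gives the same grasp; the last joint's range is limited). The gripper opens to 88 mm and grips with 3 to 60 N. Pads are 19 mm wide; open, the fingers measure 130 mm over their backs; the gripper's body (78 mm by 193 mm) begins 47 mm behind the grasp point.
Start: joints at [80.22, 20.546, 0.682, 0, -70.136, -16.507], TCP at [0.299, 0.605, 0.227] pointing down, gripper open.
Joint ranges: [-176.03, 176.03], [-82.01, 121.73], [-58.28, 71.71], [-173.87, 95.51], [-174.79, -0.11], [-173.66, 173.66]. Speed limits (degrees/s): [136.94, 136.94, 172.46, 180, 180, 180].

### API

Orientations are given as [roll, pitch, yaw] about the fixed x, y, z axes, in that order (R = Rz(yaw) Ry(pitch) Rx(roll)).
In Python, from plant import r gives the robot as it stands.
- The arm moves only by the tool step_arm, never from a script. Its argument "deltas" is a list of rows, each a list of 7 numbers: the turn, a rotation vector about the tool's x, y, z in rad, then the shift along the tool's x, y, z in mm, then the opening, from -1 (shut) to 1 (fully open), so that 0 is half open. In form: [[ax, ay, az, x, y, z, grip], ...]. A call has 1 to 10 rows; each row shifts and turns the pose as measured when the row begins, along the tool's axes as they then stand; what a row does not reach is not made up. A row lasts 1/10 s, in which the tool goes at most 50 mm and 8.59 degrees, less where a joint would pass 70% of its speed; a pose out of reach is approached as far as the arm can. A call with a gripper value outside its range is refused whole. The fingers move at their own pace and stop on an object; "squeeze" is the grip in N (left out, the last holds). Time passes only in rows, so rows that do not move let the fingers close. It gives the time, the measured TCP pose, the force and the opening at its end, in the units of the state.
- r.get_state(): the state, without advancing time (a new reading comes with each control period).
- r.capture(name): name is "scene" or "side" or "wrist"; returns the picture (384x512x3 uint8, red, green, blue); there is no depth.
- r.camera_info(name): a dict with "vertical_fov" (degrees; the focal length in pixels is half the picture's height over the tangent of half this angle, whatever the lens; pixels are square), "cx", "cy" (the principal point, pixels), "view" (4x4, takes a point from world to camera coordinates). Camera axes: x right, y down, z forward; pixel columns grow to the right and rows downward; lengths in m; the calibration is good to about 2 mm. A picture is of the moment at which its call begins: read the wrist's pose just before it. camera_info takes no time and is no camera call; for the wrist camera it gives the pose at the moment of the call.
- r.close_job(): hands the job in, once; it reports no verdict.
The state is a dict: "time_s": time; "joints": joint angles; "qd": joint speeds; "joint_torque": joint torques, N m; "tcp_pos": TCP position; "eef_rot": TCP orientation; "contact_force": force on the tool from outside, world axes, zero at the start; "moment": the same for the moment, N m; "gripper_width": finger opening in m.
Only numpy, scipy, OpenCV 4.12 (cv2) and the standard library are available. Lean on these libraries where they do the work, as an engineer would, in place of code of your own. Each camera call takes 0.05 s, during which the arm holds its last target.

## Working session

There is one attempt and no reset: what is moved stays moved. The work goes in short steps, Python scripts to look and compute and a tool call to move; the robot and the scene stay as the last step left them, time stands still between calls to the robot, and variables do not carry over. Pictures are saved under pics/ and viewed, and the job is handed in when it is done.

Besides the shell and the picture viewer there is one more tool, called after "Request:" by a JSON object that holds its "method" and its "body". step_arm: Moves the arm, as the interface text tells. Its arguments: {"type":"object","properties":{"deltas":{"type":"array","items":{"type":"array","items":{"type":"number"}}},"squeeze":{"type":"number"}},"required":["deltas"]}

```bash
ls; mkdir -p pics
python3 - <<'E'
from plant import r
import cv2,numpy as np
for n in ["scene","side","wrist"]:
    i=r.camera_info(n);print(n,i["vertical_fov"],i["cx"],i["cy"],np.round(i["view"],4).tolist(), {k:v for k,v in i.items() if k not in("vertical_fov","cx","cy","view")})
    im=r.capture(n);cv2.imwrite(f"pics/{n}0.png",im[:,:,::-1])
print(r.get_state(), r.grasp_offset)
E
```

```text
pics
scene 48.59991591909642 252.22483714891206 186.73540937226096 [[0.8328, 0.553, 0.0245, -0.4506], [0.314, -0.4355, -0.8437, -0.0706], [-0.4559, 0.7103, -0.5363, 1.4226], [0.0, 0.0, 0.0, 1.0]] {}
side 49.300897913739234 247.02796923388857 194.54831974851433 [[0.6662, -0.7456, 0.0152, -0.3442], [-0.5277, -0.4857, -0.6969, 0.3364], [0.5269, 0.4563, -0.717, 0.9467], [0.0, 0.0, 0.0, 1.0]] {}
wrist 60.09978899992023 253.63564747567708 190.80773082268828 [[-0.4434, -0.8963, 0.0023, 0.6745], [-0.8692, 0.4306, 0.243, -0.0297], [-0.2188, 0.1057, -0.97, 0.3887], [0.0, 0.0, 0.0, 1.0]] {}
{'time_s': 0.15, 'joints': array([ 8.02215336e+01,  2.05836642e+01,  6.46738757e-01, -1.53423166e-02,
       -7.01366830e+01, -1.65046171e+01]), 'qd': array([-0.05158115, -0.17128674,  0.09972254,  0.120771  , -0.12220233,
        0.03896221]), 'joint_torque': array([-5.64728871e-04, -5.83270991e+01,  2.93290168e+01,  7.00119764e+00,
        8.78657011e-03, -1.00799070e-04]), 'tcp_pos': array([0.29877501, 0.60486387, 0.22582392]), 'eef_rot': array([-1.79992917e+02, -7.46736370e-02, -1.16288310e+02]), 'contact_force': array([ 0.08607714, -0.64790653, -1.29134071]), 'moment': array([ 0.02045817, -0.01457234, -0.05316697]), 'gripper_width': 0.08776688425652925} 0.0188
```

View pics/scene0.png

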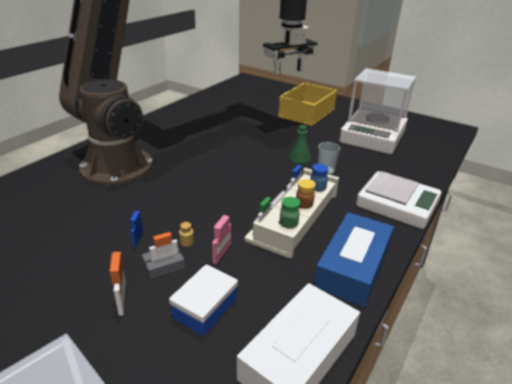

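View pics/side0.png

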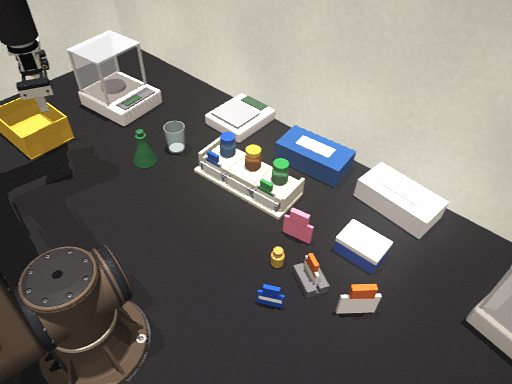

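View pics/wrist0.png

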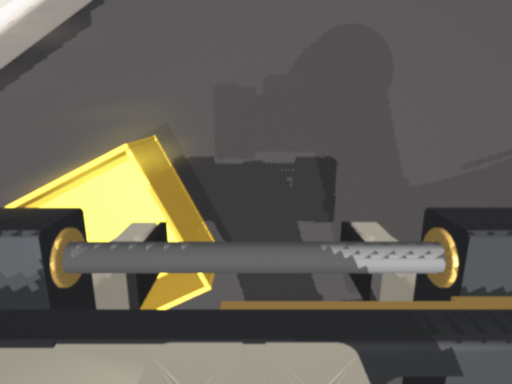

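```bash
cat > h.py <<'E'
import numpy as np,cv2
from plant import r
def cam(n):
    i=r.camera_info(n);f=192/np.tan(np.radians(i["vertical_fov"]/2));V=np.array(i["view"]);return f,i["cx"],i["cy"],V
def ray(c,p):
    f,cx,cy,V=c;d=np.array([(p[0]-cx)/f,(p[1]-cy)/f,1]);R=V[:3,:3];return -R.T@V[:3,3],R.T@d
def onz(c,p,z):
    o,d=ray(c,p);return o+d*(z-o[2])/d[2]
def proj(c,X):
    f,cx,cy,V=c;q=V[:3,:3]@np.array(X)+V[:3,3];return np.array([f*q[0]/q[2]+cx,f*q[1]/q[2]+cy])
def tri(rs):
    A=np.zeros((3,3));b=np.zeros(3)
    for o,d in rs:
        d=d/np.linalg.norm(d);P=np.eye(3)-np.outer(d,d);A+=P;b+=P@o
    x=np.linalg.solve(A,b)
    return x,[np.linalg.norm(np.cross(x-o,d/np.linalg.norm(d))) for o,d in rs]
E
python3 - <<'E'
import cv2,numpy as np
a=cv2.imread("pics/scene0.png");b=cv2.imread("pics/side0.png")
z=lambda im,x,y,w,h,s:cv2.resize(im[y:y+h,x:x+w],None,fx=s,fy=s,interpolation=cv2.INTER_CUBIC)
cv2.imwrite("pics/z1.png",np.vstack([z(a,100,200,140,60,5),]))
cv2.imwrite("pics/z1.png",z(a,100,200,140,115,5))
cv2.imwrite("pics/z2.png",z(b,250,200,140,115,5))
cv2.imwrite("pics/z3.png",z(a,235,145,120,115,5))
cv2.imwrite("pics/z4.png",z(b,185,125,130,95,6))
E
```

```text
(no output)
```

View pics/z1.png

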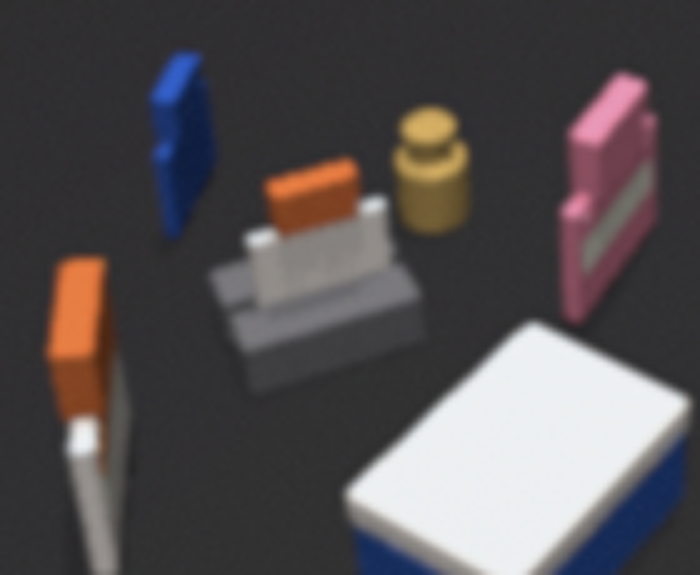

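View pics/z2.png

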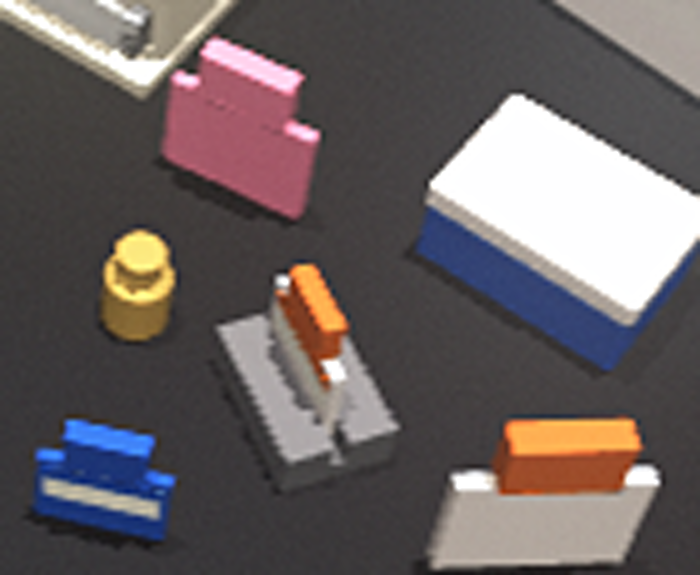

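View pics/z3.png

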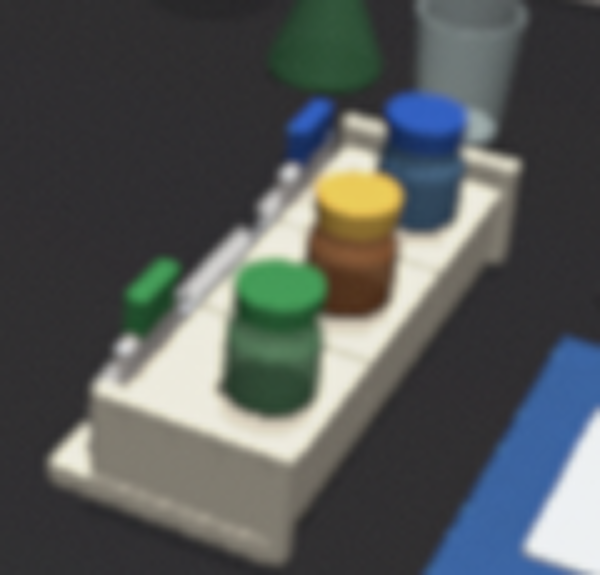

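View pics/z4.png

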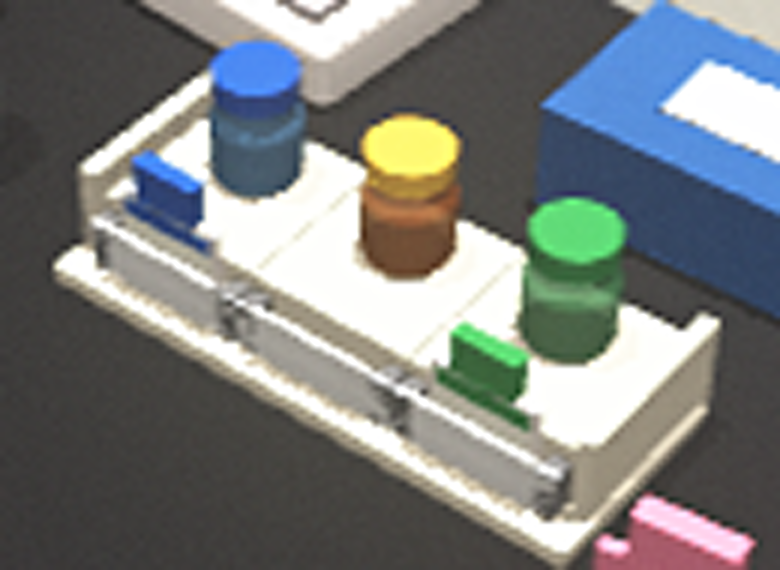

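Run:
```python
from h import *
cs,cd=cam("scene"),cam("side")
P=lambda x,y:(x/5+100,y/5+200)
Q=lambda x,y:(x/5+250,y/5+200)
def t(n,a,b):
    x,e=tri([ray(cs,a),ray(cd,b)]);print(n,np.round(x,4),np.round(e,4))
# top face corners of grip: scene-left end, right end
t("A(left near)",P(270,187),Q(332,330)); 
# same physical points: left end (scene) = near end in side
t("shoulder L",P(262,240),Q(335,370))
t("shoulder R",P(374,205),Q(283,283))
t("top L",P(270,183),Q(335,328))
t("top R",P(353,164),Q(300,270))
# rest by top plane z=.028
for n,p in [("TLback",(210,272)),("TLfront",(240,345)),("TRfront",(420,292)),("TRback",(385,243))]:
    print(n,onz(cs,P(*p),.028))
for n,p in [("bl",(285,460)),("br",(398,425)),("tl",(218,325)),("tr?",(305,290))]:
    print("side",n,onz(cd,Q(*p),.028))
# jars caps
Z=lambda x,y:(x/5+235,y/5+145)
W=lambda x,y:(x/6+185,y/6+125)
t("blue cap",Z(427,112),W(256,65));t("amber cap",Z(360,195),W(411,142));t("green cap",Z(283,287),W(576,228))
t("bluegrip top",Z(313,107),W(168,180));t("greengrip top",Z(155,277),W(489,342))
t("lip R end amber",Z(187,308),W(390,380));t("lip L end amber",Z(250,235),W(250,308))
t("big top",P(85,270),Q(575,430))
t("big top ends",P(80,262),Q(510,428));
```

```text
A(left near) [ 0.4522 -0.2766  0.0899] [0.0004 0.0004]
shoulder L [ 0.4512 -0.2838  0.0634] [0.0003 0.0003]
shoulder R [ 0.4759 -0.2349  0.0631] [0.0005 0.0005]
top L [ 0.4527 -0.2773  0.0925] [0.0009 0.0009]
top R [ 0.4714 -0.2435  0.0896] [0.0015 0.0015]
TLback [ 0.41538597 -0.28736755  0.028     ]
TLfront [ 0.46289014 -0.31479685  0.028     ]
TRfront [ 0.50619773 -0.24062351  0.028     ]
TRback [ 0.46903059 -0.22383137  0.028     ]
side bl [ 0.4150541 -0.2853221  0.028    ]
side br [ 0.46852545 -0.31496807  0.028     ]
side tl [ 0.45574485 -0.21345084  0.028     ]
side tr? [ 0.50360859 -0.23361759  0.028     ]
blue cap [0.6411 0.1934 0.1206] [0.0006 0.0006]
amber cap [0.6499 0.0953 0.1188] [0.0012 0.0012]
green cap [ 0.6577 -0.0033  0.117 ] [0.0005 0.0005]
bluegrip top [0.5694 0.1884 0.0975] [0.0043 0.0043]
greengrip top [ 0.5864 -0.0091  0.0969] [0.0007 0.0007]
lip R end amber [0.5769 0.0433 0.0433] [0.0008 0.0008]
lip L end amber [0.5676 0.1297 0.0424] [0.0002 0.0002]
big top [ 0.4612 -0.3919  0.1238] [0.005 0.005]
big top ends [ 0.4457 -0.375   0.1141] [0.002 0.002]
```

```bash
cat >> h.py <<'E'
from scipy.spatial.transform import Rotation as Ro
def pose():
    s=r.get_state();return np.array(s["tcp_pos"]),Ro.from_euler("xyz",s["eef_rot"],degrees=True)
def to(target,yaw=None):
    p,R=pose();d=R.inv().apply(np.array(target)-p)*1000
    print("tool shift mm",np.round(d,1))
    if yaw is not None:
        Rt=Ro.from_euler("xyz",[180,0,yaw],degrees=True);print("rotvec",np.round((R.inv()*Rt).as_rotvec(),4))
E
python3 - <<'E'
from h import *
p,R=pose();f,cx,cy,V=cam("wrist")
C=-V[:3,:3].T@V[:3,3]
print("cam in tool",R.inv().apply(C-p)*1000,"cam axes in tool",np.round(R.inv().as_matrix()@V[:3,:3].T,3))
cs,cd=cam("scene"),cam("side")
P=lambda x,y:(x/5+100,y/5+200)
Q=lambda x,y:(x/5+250,y/5+200)
print("weight",tri([ray(cs,P(430,122)),ray(cd,Q(142,250))]))
print("pink",tri([ray(cs,P(635,80)),ray(cd,Q(215,45))]),tri([ray(cs,P(575,135)),ray(cd,Q(300,78))]))
print("pinksh",tri([ray(cs,P(575,205)),ray(cd,Q(305,130))]))
print("big",tri([ray(cs,P(70,355)),ray(cd,Q(510,428))]),tri([ray(cs,P(90,262)),ray(cd,Q(635,422))]))
to([.5,.09,.24],184.9)
E
```

```text
cam in tool [  -0.59615624  -66.03165843 -156.9981553 ] cam axes in tool [[ 1.    -0.001  0.001]
 [ 0.001  0.97   0.243]
 [-0.001 -0.243  0.97 ]]
weight (array([ 0.44908214, -0.16612249,  0.05637551]), [np.float64(0.0006570466705999834), np.float64(0.0006570466705999107)])
pink (array([ 0.55023531, -0.12979624,  0.10350768]), [np.float64(0.001227587555847104), np.float64(0.0012275875558470607)]) (array([ 0.55617208, -0.18121236,  0.10792693]), [np.float64(0.0015160672320251815), np.float64(0.0015160672320250047)])
pinksh (array([ 0.55892398, -0.18750467,  0.07061929]), [np.float64(0.0002786779432570622), np.float64(0.0002786779432569642)])
big (array([ 0.45819551, -0.38265711,  0.08615507]), [np.float64(0.015254080198003617), np.float64(0.015254080198003627)]) (array([ 0.47490685, -0.40556017,  0.13947285]), [np.float64(0.011505837175254276), np.float64(0.011505837175254404)])
tool shift mm [ 372.5 -408.4  -13.6]
rotvec [-8.0000e-04 -1.1000e-03  1.0265e+00]
```

Run:
```python
from h import *
to([.578,.03,.24],184.9)
```

```text
tool shift mm [ 391.8 -504.9  -13.6]
rotvec [-8.0000e-04 -1.1000e-03  1.0265e+00]
```

Request:
{"method": "step_arm", "body": {"deltas": [[0,0,0,12,-16,-1,1],[0,0,0,24,-31,-1,1],[0,0,0,24,-31,-1,1],[0,0,0,24,-31,-1,1],[0,0,0,24,-31,-1,1],[0,0,0,24,-31,-1,1],[0,0,0,24,-31,-1,1],[0,0,0,24,-31,-1,1],[0,0,0,24,-31,-1,1]]}}

```text
time_s: 1.05
tcp_pos: [0.4476, 0.2917, 0.2328]
eef_rot: [-180.0, -0.3, -116.0]
contact_force: [1.1, 0.3, 0.0]
gripper_width: 0.0876
```

Run:
```python
from h import *
print(pose()[0]);to([.578,.03,.24],184.9)
```

```text
[0.447632   0.29166032 0.23284007]
tool shift mm [ 178.2 -231.8   -6. ]
rotvec [-0.0036 -0.0052  1.0318]
```

Request:
{"method": "step_arm", "body": {"deltas": [[0,0,0,24,-31,-1,1],[0,0,0,24,-31,-1,1],[0,0,0,24,-31,-1,1],[0,0,0,24,-31,-1,1],[0,0,0,24,-31,-1,1],[0,0,0,24,-31,-1,1],[0,0,0,24,-31,-1,1],[0,0,0,12,-16,0,1]]}}

```text
time_s: 1.85
tcp_pos: [0.579, 0.0087, 0.2422]
eef_rot: [-180.0, -0.3, -116.1]
contact_force: [0.3, 0.4, -0.7]
gripper_width: 0.0875
```

Request:
{"method": "step_arm", "body": {"deltas": [[0,0,0.12,0,0,0,1],[0,0,0.12,0,0,0,1],[0,0,0.12,0,0,0,1],[0,0,0.12,0,0,0,1],[0,0,0.12,0,0,0,1],[0,0,0.12,0,0,0,1],[0,0,0.12,0,0,0,1],[0,0,0.12,0,0,0,1],[0,0,0.06,0,0,0,1],[0,0,0,0,0,0,1]]}}

```text
time_s: 2.85
tcp_pos: [0.5739, -0.0021, 0.2402]
eef_rot: [-179.7, -0.4, -177.5]
contact_force: [-0.3, -0.0, -0.8]
gripper_width: 0.0872
```

Run:
```python
from h import *
to([.578,.03,.24],184.9)
c=cam("wrist");im=r.capture("wrist");cv2.imwrite("pics/w1.png",im[:,:,::-1]);print(r.get_state()["joints"])
np.save("w1.npy",np.array(c,dtype=object),allow_pickle=True)
print(proj(c,[.58,.0894,.042]))
```

```text
tool shift mm [-5.5 31.9 -0.1]
rotvec [-0.0052 -0.007  -0.0424]
[ 19.43520896  10.80999662 -10.97718145   0.19049046 -68.66971838
 -16.91948408]
[244.78264524 248.54540349]
```

View pics/w1.png

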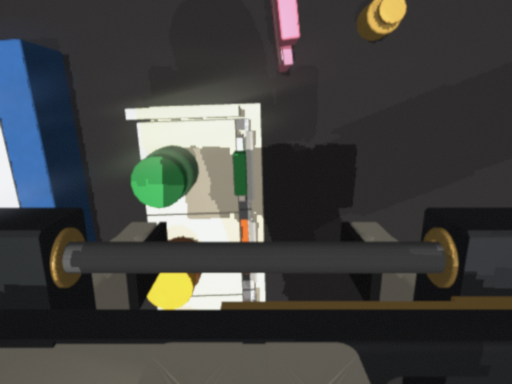

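Request:
{"method": "step_arm", "body": {"deltas": [[0,0,-0.02,0,30,0,1],[0,0,-0.02,0,38,0,1],[0,0,0,0,38,0,1],[0,0,0,0,20,0,1],[0,0,0,0,0,0,1]]}}

```text
time_s: 3.4
tcp_pos: [0.5636, 0.1252, 0.2394]
eef_rot: [-179.7, -0.4, -174.6]
contact_force: [-1.2, 0.3, -0.3]
gripper_width: 0.0878
```

Run:
```python
from h import *
to([.578,.03,.24],184.9)
c=cam("wrist");im=r.capture("wrist");cv2.imwrite("pics/w2.png",im[:,:,::-1])
np.save("w2.npy",np.array(c,dtype=object),allow_pickle=True)
p=proj(c,[.58,.0894,.042]);print(p)
x,y=int(p[0])-80,int(p[1])-70
cv2.imwrite("pics/w2z.png",cv2.resize(im[max(y,0):y+120,x:x+160,::-1],None,fx=5,fy=5,interpolation=cv2.INTER_CUBIC));print(x,max(y,0))
```

```text
tool shift mm [ -5.4 -96.2  -0.2]
rotvec [-0.0051 -0.0073  0.0089]
[241.03713954 135.90746873]
161 65
```

View pics/w2z.png

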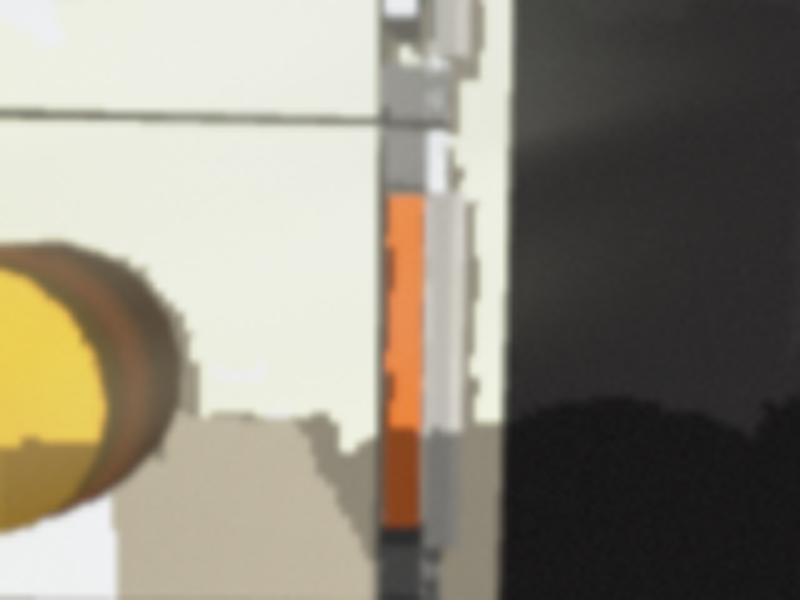

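Run:
```python
from h import *
c=np.load("w2.npy",allow_pickle=True)
g=lambda x,y:((x+.5)/5+161-.5,(y+.5)/5+65-.5)
for n,p,z in [("barTL",(386,193),.028),("barBL",(381,528),.028),("barTR",(424,193),.028),("barBR",(419,528),.028),
 ("stepT",(381,130),.052),("stepB",(377,545),.052),("lipT",(426,193),.042),("lipB",(421,528),.042),("baseT",(516,0),.012),("baseB",(500,599),.012),("gapbay",(0,110),.052),("gap2",(375,121),.052)]:
    print(n,np.round(onz(c,g(*p),z)*1000,1))
```

```text
barTL [586.7  56.2  28. ]
barBL [581.8 129.   28. ]
barTR [578.6  55.4  28. ]
barBR [573.3 128.2  28. ]
stepT [587.8  44.5  52. ]
stepB [581.7 128.3  52. ]
lipT [577.9  55.6  42. ]
lipB [572.8 125.7  42. ]
baseT [562.5  12.7  12. ]
baseB [552.7 146.4  12. ]
gapbay [663.2  47.9  52. ]
gap2 [589.1  42.9  52. ]
```

Run:
```python
from h import *
to([.481,-.225,.24],151)
```

```text
tool shift mm [ 115.  -340.1    2. ]
rotvec [-0.0073 -0.0056  0.6   ]
```

Request:
{"method": "step_arm", "body": {"deltas": [[0,0,0,8,-20,0,1],[0,0,0,13,-38,0,1],[0,0,0,13,-38,0,1],[0,0,0,13,-38,0,1],[0,0,0,13,-38,0,1],[0,0,0,13,-38,0,1],[0,0,0,13,-38,0,1],[0,0,0,13,-38,0,1],[0,0,0,8,-22,0,1],[0,0,0,0,0,0,1]]}}

```text
time_s: 4.45
tcp_pos: [0.4751, -0.217, 0.2425]
eef_rot: [-179.6, -0.5, -174.4]
contact_force: [-0.4, 0.1, -0.2]
gripper_width: 0.0878
```

Request:
{"method": "step_arm", "body": {"deltas": [[0,0,0.12,0,0,0,0.3],[0,0,0.12,0,0,0,0],[0,0,0.12,0,0,0,0],[0,0,0.12,0,0,0,0],[0,0,0.12,0,0,0,0],[0,0,0,0,0,0,0]]}}

```text
time_s: 5.05
tcp_pos: [0.4683, -0.2233, 0.2429]
eef_rot: [-179.4, -0.1, 149.6]
contact_force: [-0.5, -0.2, 0.4]
gripper_width: 0.0466
```

Run:
```python
from h import *
to([.481,-.225,.24],151)
c=cam("wrist");im=r.capture("wrist");cv2.imwrite("pics/w3.png",im[:,:,::-1])
np.save("w3.npy",np.array(c,dtype=object),allow_pickle=True)
p=proj(c,[.462,-.26,.091]);print(p)
x,y=int(p[0])-80,max(int(p[1])-60,0)
cv2.imwrite("pics/w3z.png",cv2.resize(im[y:y+120,x:x+160,::-1],None,fx=5,fy=5,interpolation=cv2.INTER_CUBIC));print(x,y)
```

```text
tool shift mm [-11.9   5.    2.8]
rotvec [-0.0102 -0.0027 -0.0239]
[240.09289393 142.39158138]
160 82
```

View pics/w3z.png

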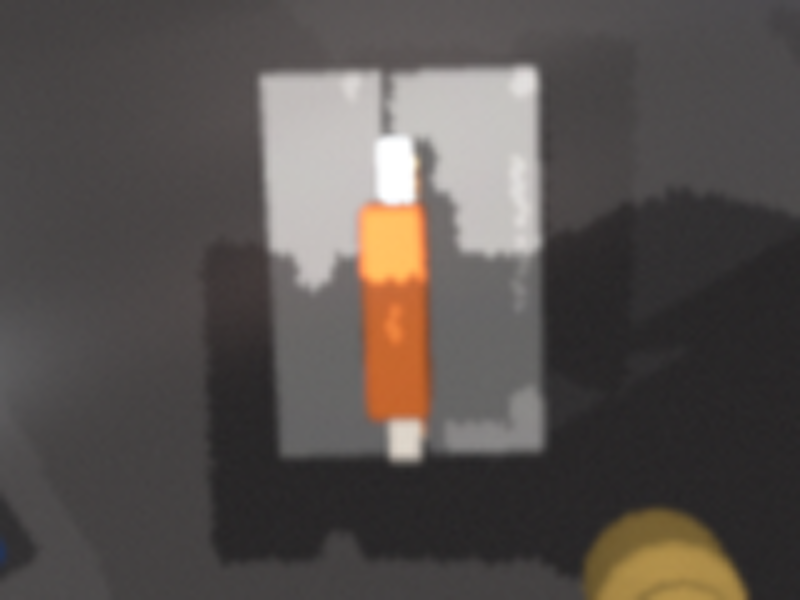

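View pics/w3.png

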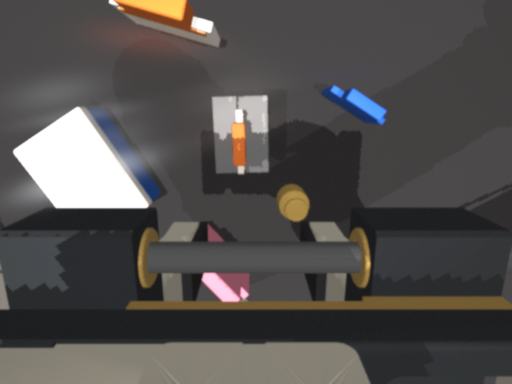

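Run:
```python
from h import *
c=np.load("w3.npy",allow_pickle=True)
g=lambda x,y:((x+.5)/5+160-.5,(y+.5)/5+82-.5)
im=cv2.imread("pics/w3.png");hsv=cv2.cvtColor(im,cv2.COLOR_BGR2HSV)
m=cv2.inRange(hsv,(3,120,100),(18,255,255));m[:110]=0;m[200:]=0
cs,_=cv2.findContours(m,cv2.RETR_EXTERNAL,cv2.CHAIN_APPROX_NONE)
k=max(cs,key=cv2.contourArea);b=cv2.boxPoints(cv2.minAreaRect(k));print(b)
q=[onz(c,p,.091)*1000 for p in b];print(np.round(q,1),np.mean(q,0))
P=[onz(c,g(*p),.091)*1000 for p in[(360,205),(426,205),(430,418),(368,418)]]
print(np.round(P,1),np.mean(P,0))
for a,b_ in[(0,3),(1,2)]: d=P[b_]-P[a];print(np.degrees(np.arctan2(d[1],d[0])),np.linalg.norm(d))
S=[onz(c,g(*p),.065)*1000 for p in[(394,136),(406,460)]];d=S[1]-S[0];print(np.round(S,1),np.mean(S,0),np.degrees(np.arctan2(d[1],d[0])),np.linalg.norm(d))
R=[onz(c,g(*p),.028)*1000 for p in[(260,73),(538,67),(545,450),(280,458)]];print(np.round(R,1),np.mean(R,0))
for a,b_ in[(0,3),(1,2)]: d=R[b_]-R[a];print(np.degrees(np.arctan2(d[1],d[0])),np.linalg.norm(d))
```

```text
[[232. 123.]
 [245. 123.]
 [245. 165.]
 [232. 165.]]
[[ 459.3 -278.9   91. ]
 [ 449.1 -272.8   91. ]
 [ 468.9 -239.5   91. ]
 [ 479.4 -245.7   91. ]] [ 464.18260583 -259.23235347   91.        ]
[[ 459.5 -279.3   91. ]
 [ 449.  -273.2   91. ]
 [ 468.5 -239.1   91. ]
 [ 478.6 -245.    91. ]] [ 463.89212995 -259.15940243   91.        ]
60.91759932636655 39.3181984386806
60.351066666058266 39.31408893754125
[[ 448.7 -287.4   65. ]
 [ 479.8 -230.8   65. ]] [ 464.22470787 -259.10639763   65.        ] 61.18109480135411 64.61688428578857
[[ 468.  -314.4   28. ]
 [ 415.6 -285.1   28. ]
 [ 456.  -211.5   28. ]
 [ 509.  -240.5   28. ]] [ 462.15424232 -262.89135257   28.        ]
61.009193019246716 84.48015720007766
61.24290065831118 83.91289204602586
```

Run:
```python
from h import *
to([.464,-.2592,.11],151)
```

```text
tool shift mm [-14.7 -31.9 133.2]
rotvec [-0.0102 -0.0027 -0.0199]
```

Request:
{"method": "step_arm", "body": {"deltas": [[-0.01,-0.003,-0.02,-7,-16,10,0],[0,0,0,-7,-16,30,0],[0,0,0,0,0,40,0],[0,0,0,0,0,30,0],[0,0,0,0,0,15,0],[0,0,0,0,0,0,0]]}}

```text
time_s: 5.7
tcp_pos: [0.4639, -0.2615, 0.1162]
eef_rot: [179.9, 0.3, 152.5]
contact_force: [-0.2, -0.0, 0.5]
gripper_width: 0.0436
```

Run:
```python
from h import *
to([.464,-.2592,.061],151)
```

```text
tool shift mm [ 1.3  1.9 55.2]
rotvec [0.0015 0.0058 0.0258]
```

Request:
{"method": "step_arm", "body": {"deltas": [[0.001,0.005,0.022,1,2,10,0],[0,0,0,0,0,20,0],[0,0,0,0,0,15,0],[0,0,0,0,0,6,0],[0,0,0,0,0,0,0],[0,0,0,0,0,0,0]]}}

```text
time_s: 6.3
tcp_pos: [0.4673, -0.2598, 0.0675]
eef_rot: [179.9, 0.4, 151.5]
contact_force: [0.0, -0.1, 0.4]
gripper_width: 0.0438
```

Run:
```python
from h import *
to([.464,-.2592,.061],151)
im=r.capture("wrist");cv2.imwrite("pics/w4.png",im[:,:,::-1])
```

```text
tool shift mm [ 3.3 -1.   6.5]
rotvec [0.0019 0.0072 0.0081]
```

View pics/w4.png

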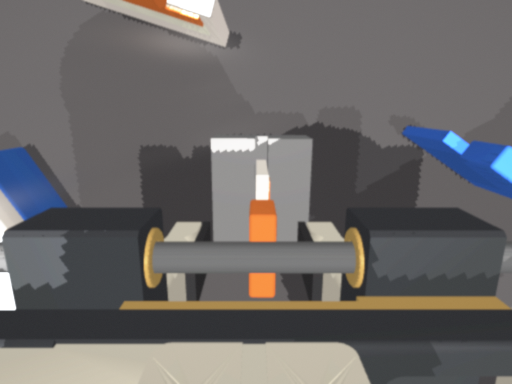

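Request:
{"method": "step_arm", "body": {"deltas": [[0.002,0.007,0.008,3,-1,6,0],[0,0,0,0,0,0,0],[0,0,0,0,0,0,0]]}}

```text
time_s: 6.65
tcp_pos: [0.4652, -0.2595, 0.0629]
eef_rot: [180.0, 0.2, 151.0]
contact_force: [0.4, 0.8, -0.0]
gripper_width: 0.0439
```

Run:
```python
from h import *
print(pose()[0]);to([.464,-.2592,.061],151)
```

```text
[ 0.46516555 -0.25945188  0.06286451]
tool shift mm [ 1.1 -0.3  1.9]
rotvec [ 0.0008  0.0028 -0.0004]
```

Request:
{"method": "step_arm", "body": {"deltas": [[0.001,0.003,0,1,0,1.5,0],[0,0,0,0,0,0,-0.4],[0,0,0,0,0,0,-0.6],[0,0,0,0,0,0,-0.8],[0,0,0,0,0,0,-1],[0,0,0,0,0,0,-1],[0,0,0,0,0,0,-1]], "squeeze": 30}}

```text
time_s: 7.35
tcp_pos: [0.4644, -0.259, 0.0616]
eef_rot: [-180.0, 0.0, 151.0]
contact_force: [0.5, 0.4, -0.3]
gripper_width: 0.0118
```

Run:
```python
from h import *
print(pose()[0]);to([.464,-.2592,.061],151);s=r.get_state();print(s["contact_force"],s["moment"],s["gripper_width"])
```

```text
[ 0.46438548 -0.25896654  0.06157994]
tool shift mm [ 0.2 -0.4  0.6]
rotvec [-0.0002  0.0001 -0.0002]
[ 0.47123067  0.37883503 -0.33017278] [ 0.11350739 -0.07971514  0.02509999] 0.011760344409721419
```

Request:
{"method": "step_arm", "body": {"deltas": [[0,0,0,0,0,-5,-1],[0,0,0,0,0,-15,-1],[0,0,0,0,0,-25,-1],[0,0,0,0,0,-35,-1],[0,0,0,0,0,-35,-1],[0,0,0,0,0,-25,-1],[0,0,0,0,0,-5,-1],[0,0,0,0,0,0,-1]], "squeeze": 45}}

```text
time_s: 8.15
tcp_pos: [0.463, -0.2588, 0.2134]
eef_rot: [-179.9, -0.1, 151.0]
contact_force: [-0.4, 1.2, -0.6]
gripper_width: 0.0115
```

Run:
```python
from h import *
print(pose()[0]);s=r.get_state();print(s["contact_force"],s["moment"],s["gripper_width"])
to([.58,.0915,.2],184.2)
o=[]
a=r.capture("scene")[:,:,::-1];b=r.capture("side")[:,:,::-1]
ca,cb=cam("scene"),cam("side");p=pose()[0]
z=lambda im,c:cv2.resize(im[max(int(c[1])-50,0):int(c[1])+50,int(c[0])-60:int(c[0])+60],(390,325),interpolation=cv2.INTER_CUBIC)
cv2.imwrite("pics/l1.png",np.hstack([z(a,proj(ca,p)),z(b,proj(cb,p))]))
```

```text
[ 0.46300644 -0.25884477  0.21339573]
[-0.38364057  1.22509353 -0.63940546] [ 0.04600256 -0.04284438  0.00240911] 0.011527903165465187
tool shift mm [ 67.7 363.1  13.2]
rotvec [-3.000e-04 -2.400e-03 -5.801e-01]
```

View pics/l1.png

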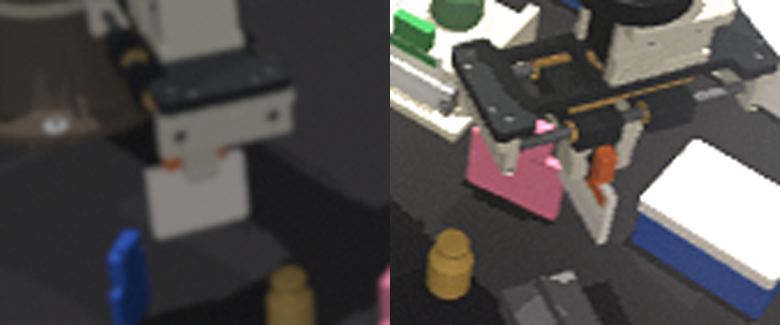

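Request:
{"method": "step_arm", "body": {"deltas": [[0,0,-0.03,4,20,0,-1],[0,0,-0.05,6,32,0,-1],[0,0,-0.05,6,34,0,-1],[0,0,-0.05,4,34,0,-1],[0,0,-0.05,2,34,0,-1],[0,0,-0.05,0,34,0,-1],[0,0,-0.05,-2,34,0,-1],[0,0,-0.05,-4,30,0,-1],[0,0,-0.05,-5,25,0,-1],[0,0,-0.04,0,10,0,-1]]}}

```text
time_s: 9.25
tcp_pos: [0.5346, 0.0289, 0.1951]
eef_rot: [-179.8, -1.8, 178.6]
contact_force: [0.4, -0.4, -1.0]
gripper_width: 0.0121
```

Run:
```python
from h import *
print(pose()[0]);to([.58,.0915,.2],184.2)
```

```text
[0.53459782 0.02889254 0.19511833]
tool shift mm [-43.7  63.7  -6.4]
rotvec [-0.0012 -0.0307 -0.0972]
```

Request:
{"method": "step_arm", "body": {"deltas": [[-0.001,-0.01,-0.04,-12,16,-2,-1],[0,-0.01,-0.04,-12,20,-2,-1],[0,-0.01,-0.015,-12,18,-2,-1],[0,0,0,-5,8,0,-1],[0,0,0,0,0,0,-1]]}}

```text
time_s: 9.75
tcp_pos: [0.5763, 0.0967, 0.1977]
eef_rot: [-179.9, -0.1, -175.5]
contact_force: [0.3, -0.6, -1.3]
gripper_width: 0.0118
```

Run:
```python
from h import *
print(pose()[0]);to([.58,.0915,.12],184.2)
ca=cam("wrist");a=r.capture("wrist")[:,:,::-1];b=r.capture("side")[:,:,::-1]
cb=cam("side");p=pose()[0]
z=lambda im,c:cv2.resize(im[max(int(c[1])-50,0):int(c[1])+50,int(c[0])-60:int(c[0])+60],(390,325),interpolation=cv2.INTER_CUBIC)
cv2.imwrite("pics/l2.png",z(b,proj(cb,p)));cv2.imwrite("pics/w5.png",a)
```

```text
[0.5763152  0.09672481 0.19773581]
tool shift mm [-3.4 -5.4 77.7]
rotvec [-0.0014 -0.0024  0.0053]
```

View pics/l2.png

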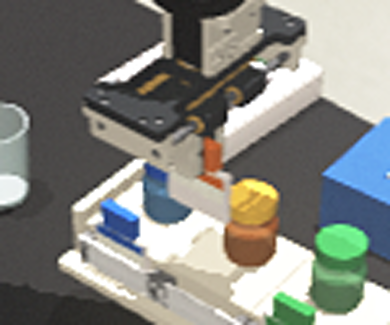

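View pics/w5.png

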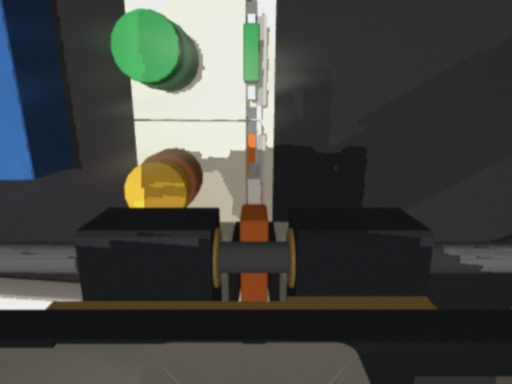

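Request:
{"method": "step_arm", "body": {"deltas": [[0,-0.002,0.004,-3,-5,20,-1],[0,0,0,0,0,30,-1],[0,0,0,0,0,20,-1],[0,0,0,0,0,3,-1],[0,0,0,0,0,0,-1]]}}

```text
time_s: 10.35
tcp_pos: [0.5788, 0.0875, 0.1251]
eef_rot: [-180.0, 0.1, -176.0]
contact_force: [-0.3, 0.7, 0.0]
gripper_width: 0.0121
```

Run:
```python
from h import *
print(pose()[0]);to([.58,.0915,.12],184.2)
c=cam("wrist");np.save("w6.npy",np.array(c,dtype=object),allow_pickle=True);p,R=pose()
a=r.capture("wrist")[:,:,::-1];b=r.capture("side")[:,:,::-1]
cb=cam("side")
z=lambda im,c:cv2.resize(im[max(int(c[1])-50,0):int(c[1])+50,int(c[0])-60:int(c[0])+60],(780,650)[:2],interpolation=cv2.INTER_CUBIC)
cv2.imwrite("pics/l3.png",z(b,proj(cb,p))[:600]);cv2.imwrite("pics/w6.png",a)
cv2.imwrite("pics/w6z.png",cv2.resize(a[60:220,200:320],None,fx=3.7,fy=3.7,interpolation=cv2.INTER_CUBIC))
# holder shoulder end prediction
for y in(-32,-20,20): print(proj(c,p+R.apply([0,y/1000,-.0034])))
```

```text
[0.57880461 0.08748768 0.12505669]
tool shift mm [-1.5  3.9  5.1]
rotvec [-0.0006  0.0021 -0.0039]
[255.85798289 179.81208374]
[255.82810243 204.1697542 ]
[255.73591223 279.32047323]
```

View pics/l3.png

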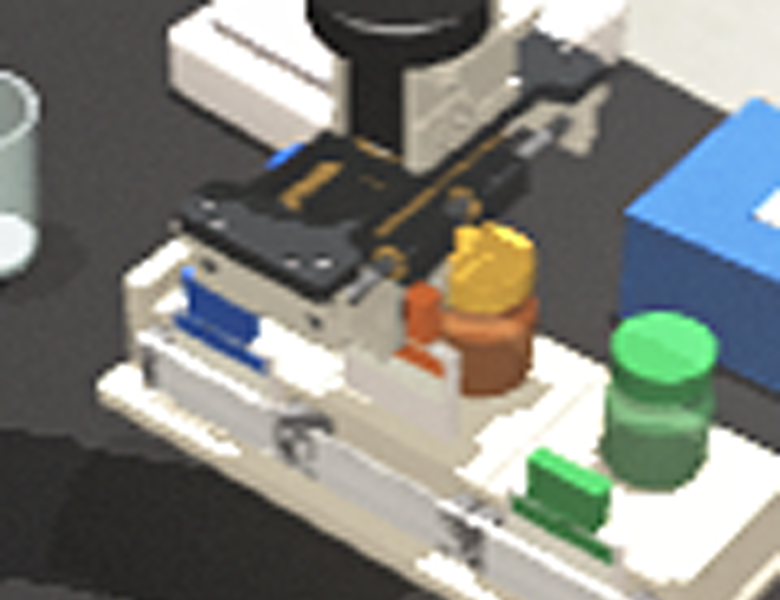

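View pics/w6z.png

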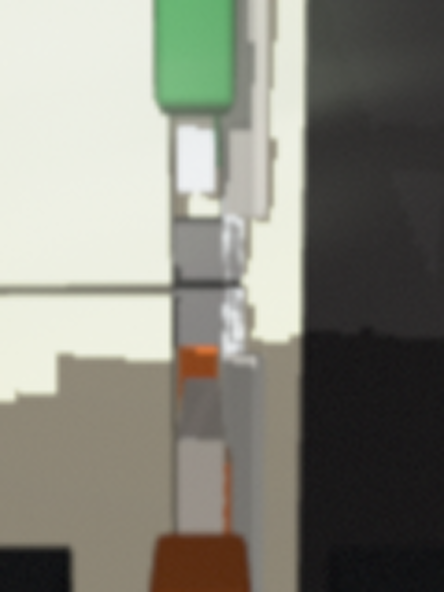

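Run:
```python
from h import *
c=np.load("w6.npy",allow_pickle=True)
g=lambda x,y:((x+.5)/3.7+200-.5,(y+.5)/3.7+60-.5)
u=np.radians(4.2);ex=np.array([np.cos(u),np.sin(u),0]);ey=np.array([-np.sin(u),np.cos(u),0])
S=np.array([.58,.0915,.042])
def o(n,p,z):
    X=onz(c,g(*p),z);print(n,np.round(X*1000,1),"in slot frame mm",np.round([(X-S)@ex*1000,(X-S)@ey*1000],1))
o("holder sh L",(177,440),.1285);o("holder sh R",(225,440),.1285)
o("holder sh Ln",(177,525),.1285);o("holder sh Rn",(223,525),.1285)
o("green sh L",(178,160),.071);o("green sh R",(218,160),.071)
o("bar L",(180,360),.028);o("bar R",(219,360),.028);o("bar end",(200,346),.028)
o("step",(174,340),.052);o("step",(176,440),.052);o("lip in",(222,355),.042)
```

```text
holder sh L [585.   55.2 128.5] in slot frame mm [  2.3 -36.5]
holder sh R [578.9  54.8 128.5] in slot frame mm [ -3.8 -36.5]
holder sh Ln [584.3  66.5 128.5] in slot frame mm [  2.4 -25.3]
holder sh Rn [578.3  66.1 128.5] in slot frame mm [ -3.5 -25.2]
green sh L [588.3  20.   71. ] in slot frame mm [  3.  -71.9]
green sh R [581.7  19.5  71. ] in slot frame mm [ -3.6 -71.9]
bar L [586.2  59.5  28. ] in slot frame mm [  3.8 -32.4]
bar R [578.1  58.9  28. ] in slot frame mm [ -4.3 -32.3]
bar end [582.2  56.3  28. ] in slot frame mm [ -0.4 -35.3]
step [587.3  52.3  52. ] in slot frame mm [  4.4 -39.6]
step [585.7  71.4  52. ] in slot frame mm [  4.2 -20.4]
lip in [577.9  55.9  42. ] in slot frame mm [ -4.7 -35.3]
```

Request:
{"method": "step_arm", "body": {"deltas": [[0,0.002,-0.003,-0.5,4.5,0,-1],[0,0,0,0,0,5,-1],[0,0,0,0,0,5,-1],[0,0,0,0,0,5,-1],[0,0,0,0,0,5,-1],[0,0,0,0,0,0,-1]], "squeeze": 50}}

```text
time_s: 11.05
tcp_pos: [0.5811, 0.0937, 0.1075]
eef_rot: [179.9, 0.4, -175.8]
contact_force: [-1.0, -0.0, -0.4]
gripper_width: 0.0118
```

```bash
cat > lk.py <<'E'
from h import *
import sys
u=np.radians(4.2);ex=np.array([np.cos(u),np.sin(u),0]);ey=np.array([-np.sin(u),np.cos(u),0])
S=np.array([.58,.0915,.042])
p,R=pose();s=r.get_state()
print("TCP slot frame mm",np.round([(p-S)@ex*1000,(p-S)@ey*1000],2),"z",p[2],"foot z",p[2]-.0496,"rot",s["eef_rot"],"F",np.round(s["contact_force"],1),"M",np.round(s["moment"],2),"w",s["gripper_width"])
to([.58,.0915,.0676],184.2)
if len(sys.argv)>1:
    n=sys.argv[1];a=r.capture("wrist")[:,:,::-1];b=r.capture("side")[:,:,::-1];q=proj(cam("side"),p)
    x,y=int(q[0])-50,int(q[1])-35
    A=cv2.resize(a[60:220,200:320],(390,520),interpolation=cv2.INTER_CUBIC);B=cv2.resize(b[y:y+90,x:x+68],(393,520),interpolation=cv2.INTER_CUBIC)
    cv2.imwrite(f"pics/{n}.png",np.hstack([A,B]))
E
python3 lk.py k1
```

```text
TCP slot frame mm [1.3  2.12] z 0.10749496775066085 foot z 0.05789496775066085 rot [ 179.8879863     0.36979215 -175.79856804] F [-1.  -0.  -0.4] M [ 0.06 -0.07 -0.01] w 0.011758940954943271
tool shift mm [ 1.6 -2.2 39.9]
rotvec [0.002  0.0065 0.    ]
```

View pics/k1.png

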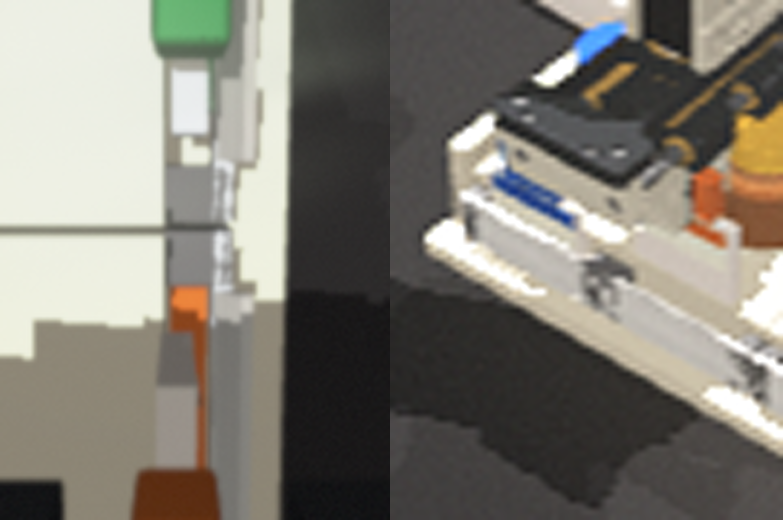

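Request:
{"method": "step_arm", "body": {"deltas": [[0.002,0.006,0,2.4,-1.6,0,-1],[0,0,0,0,0,0,-1],[0,0,0,0,0,0,-1]]}}

```text
time_s: 11.45
tcp_pos: [0.5793, 0.0919, 0.1085]
eef_rot: [-180.0, 0.1, -175.8]
contact_force: [0.8, 0.4, -0.6]
gripper_width: 0.0115
```

```bash
python3 lk.py
```

```text
TCP slot frame mm [-0.62  0.43] z 0.10851861207408708 foot z 0.058918612074087086 rot [-1.79994634e+02  7.04055838e-02 -1.75783063e+02] F [ 0.8  0.4 -0.6] M [ 0.07 -0.01 -0.04] w 0.0114980374876801
tool shift mm [-0.6 -0.4 40.9]
rotvec [-0.0001  0.0012  0.0003]
```

Request:
{"method": "step_arm", "body": {"deltas": [[0,0.001,0,0.6,0,5,-1],[0,0.001,0,0.3,0,5,-1],[0,0.001,0,0.3,0,4,-1],[0,0,0,0,0,0,-1]]}}

```text
time_s: 11.85
tcp_pos: [0.578, 0.0918, 0.0934]
eef_rot: [180.0, -0.1, -175.8]
contact_force: [-0.2, 0.6, -1.1]
gripper_width: 0.0118
```

```bash
python3 lk.py k2
```

```text
TCP slot frame mm [-1.96  0.41] z 0.0933655660493683 foot z 0.0437655660493683 rot [ 1.79993781e+02 -1.02807362e-01 -1.75792410e+02] F [-0.2  0.6 -1.1] M [ 0.06 -0.    0.  ] w 0.011810856316101872
tool shift mm [-2.  -0.4 25.8]
rotvec [ 0.0001 -0.0018  0.0001]
```

View pics/k2.png

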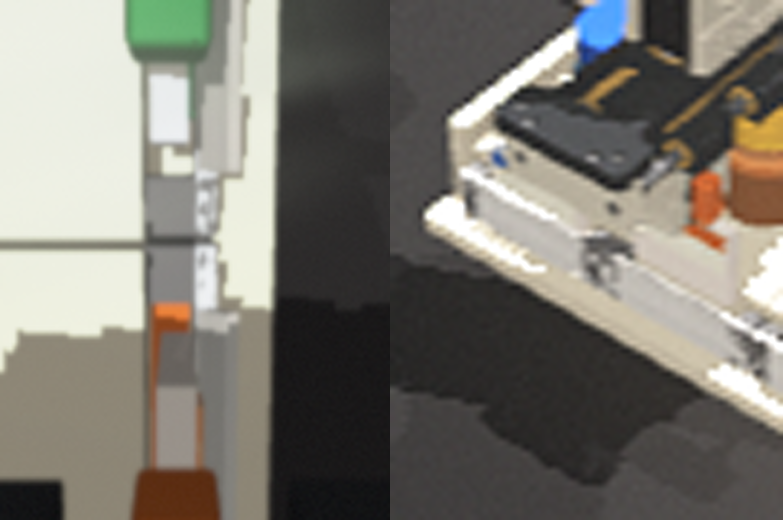

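Request:
{"method": "step_arm", "body": {"deltas": [[0,-0.001,0,-0.8,0,0,-1],[0,0,0,0.2,0,3,-1],[0,0,0,0.2,0,4,-1],[0,0,0,0,0,3,-1],[0,0,0,0,0,0,-1]]}}

```text
time_s: 12.45
tcp_pos: [0.5791, 0.0921, 0.0835]
eef_rot: [180.0, 0.1, -175.8]
contact_force: [-0.0, 0.0, -0.7]
gripper_width: 0.0115
```

```bash
python3 lk.py
```

```text
TCP slot frame mm [-0.82  0.63] z 0.0834630800978444 foot z 0.033863080097844396 rot [ 1.79968541e+02  5.13880403e-02 -1.75783751e+02] F [-0.   0.  -0.7] M [ 0.08 -0.04  0.02] w 0.011457366536046565
tool shift mm [-0.8 -0.6 15.9]
rotvec [0.0005 0.0009 0.0003]
```

Request:
{"method": "step_arm", "body": {"deltas": [[0,0,0,0.2,0,3,-1],[0,0,0,0.2,0,4,-1],[0,0,0,0,0,4,-1],[0,0,0,0,0,3,-1]]}}

```text
time_s: 12.85
tcp_pos: [0.5792, 0.0921, 0.0696]
eef_rot: [180.0, 0.1, -175.8]
contact_force: [-2.3, 0.3, 6.0]
gripper_width: 0.0115
```

```bash
python3 lk.py
```

```text
TCP slot frame mm [-0.75  0.7 ] z 0.06956741604526066 foot z 0.019967416045260665 rot [ 1.79969795e+02  1.20471981e-01 -1.75752354e+02] F [-2.3  0.3  6. ] M [ 0.15  0.92 -0.04] w 0.011488122779594897
tool shift mm [-0.7 -0.7  2. ]
rotvec [0.0005 0.0021 0.0008]
```

Request:
{"method": "step_arm", "body": {"deltas": [[0,0.001,0,0.2,0,2,-1],[0,0,0,0,0,2,-1],[0,0,0,0,0,1.5,-1]]}}

```text
time_s: 13.15
tcp_pos: [0.5796, 0.0921, 0.0674]
eef_rot: [-180.0, 0.2, -175.7]
contact_force: [-8.3, 0.1, 19.4]
gripper_width: 0.0119
```

```bash
python3 lk.py
```

```text
TCP slot frame mm [-0.37  0.64] z 0.0673617963814283 foot z 0.017761796381428295 rot [-1.79978035e+02  1.52268553e-01 -1.75651556e+02] F [-8.3  0.1 19.4] M [ 0.43  3.51 -0.03] w 0.011872103331970637
tool shift mm [-0.4 -0.6 -0.2]
rotvec [-0.0004  0.0027  0.0026]
```

Request:
{"method": "step_arm", "body": {"deltas": [[0,0.001,0,0.7,0,1.2,-1],[0,0,0,0.2,0,1.2,-1],[0,0,0,0,0,1.2,-1]]}}

```text
time_s: 13.45
tcp_pos: [0.5793, 0.0922, 0.0675]
eef_rot: [-180.0, 0.3, -175.6]
contact_force: [-4.4, 0.0, 14.3]
gripper_width: 0.0115
```

```bash
python3 lk.py k4; python3 lk.py
```

```text
TCP slot frame mm [-0.65  0.73] z 0.06747415689308946 foot z 0.01787415689308946 rot [-179.97526123    0.25204239 -175.57321908] F [-4.4  0.  14.3] M [ 0.14  2.33 -0.11] w 0.011523554211160126
tool shift mm [-0.6 -0.7 -0.1]
rotvec [-0.0004  0.0044  0.004 ]
TCP slot frame mm [-0.7   0.75] z 0.06746681549873512 foot z 0.017866815498735124 rot [-179.97516086    0.24690127 -175.57309269] F [-3.8  0.8 13.3] M [ 0.1   2.03 -0.1 ] w 0.011875292107456659
tool shift mm [-0.7 -0.8 -0.1]
rotvec [-0.0004  0.0043  0.004 ]
```

View pics/k4.png

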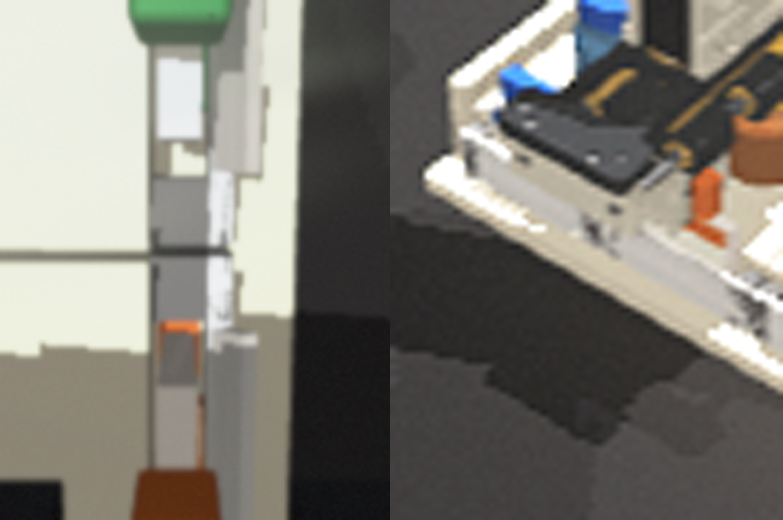

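Request:
{"method": "step_arm", "body": {"deltas": [[0,0.002,0.002,0.4,0,1.8,-1],[0,0.001,0,0.2,0,1.8,-1]]}}

```text
time_s: 13.75
tcp_pos: [0.5794, 0.0922, 0.0674]
eef_rot: [-180.0, 0.2, -175.6]
contact_force: [-7.8, 0.1, 19.5]
gripper_width: 0.0117
```

```bash
python3 lk.py
python3 - <<'E'
from h import *
im=r.capture("scene")[:,:,::-1];cv2.imwrite("pics/f.png",cv2.resize(im[140:260,230:360],(650,600),interpolation=cv2.INTER_CUBIC))
for k in range(8): r.capture("scene"); s=r.get_state(); print(np.round(s["contact_force"],1),np.round(s["tcp_pos"],4))
E
```

```text
TCP slot frame mm [-0.52  0.72] z 0.06739115736132673 foot z 0.017791157361326727 rot [-179.95668456    0.21741174 -175.61055736] F [-7.8  0.1 19.5] M [ 0.13  3.05 -0.05] w 0.011685323120696969
tool shift mm [-0.5 -0.7 -0.2]
rotvec [-0.0007  0.0038  0.0033]
[-6.7 -0.  18.6] [0.5794 0.0922 0.0674]
[-6.8  0.8 18.5] [0.5794 0.0922 0.0674]
[-6.4 -0.4 18.7] [0.5794 0.0922 0.0674]
[-7.1  0.2 18.1] [0.5794 0.0922 0.0674]
[-6.3  0.1 18.5] [0.5794 0.0922 0.0674]
[-6.9  0.6 18.8] [0.5794 0.0922 0.0674]
[-7.  -0.1 18.5] [0.5794 0.0922 0.0674]
[-6.7 -0.1 17. ] [0.5794 0.0922 0.0674]
```

View pics/f.png

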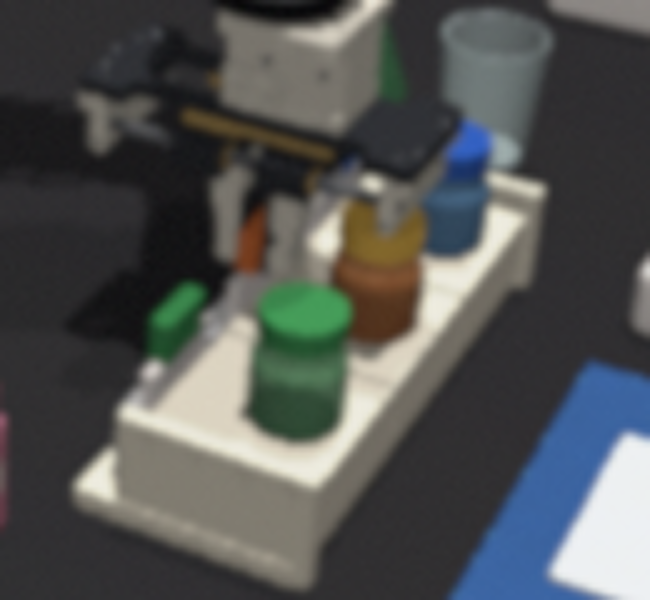

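Run:
```python
from h import *
im=r.capture("scene")[:,:,::-1];b=r.capture("side")[:,:,::-1]
a0=cv2.imread("pics/scene0.png");b0=cv2.imread("pics/side0.png")
for n,x,y,w,h in [("amber low","","","","")][:0]:pass
def sh(A,B,x,y,w,h,n):
    t=A[y:y+h,x:x+w];q=B[y-6:y+h+6,x-6:x+w+6];m=cv2.matchTemplate(np.ascontiguousarray(q),t,cv2.TM_CCOEFF_NORMED);_,v,_,l=cv2.minMaxLoc(m);print(n,v,l[0]-6,l[1]-6)
sh(a0,im,298,194,18,18,"amber scene");sh(a0,im,276,197,30,32,"green scene");sh(a0,im,312,176,16,14,"blue");sh(a0,im,178,220,18,28,"weight");sh(a0,im,318,142,24,20,"beaker")
sh(a0,im,290,124,20,38,"flask scene");sh(b0,b,132,128,26,40,"flask side");sh(b0,b,246,155,18,18,"amber side");sh(b0,b,270,245,18,24,"weight side");sh(b0,b,335,220,60,50,"tipbox")
sh(b0,b,195,170,40,30,"shelf")
s=r.get_state();print(s["time_s"],s["contact_force"],s["tcp_pos"])
cv2.imwrite("pics/f2.png",cv2.resize(b[110:230,180:310],(650,600),interpolation=cv2.INTER_CUBIC))
```

```text
amber scene 0.9566646814346313 0 1
green scene 0.9481294751167297 0 0
blue 0.7778791785240173 0 0
weight 0.999012291431427 0 0
beaker 0.9860972166061401 0 0
flask scene 0.42455431818962097 2 -6
flask side 0.9936855435371399 0 0
amber side 0.8580618500709534 0 0
weight side 0.9858682155609131 0 0
tipbox 0.9932962656021118 0 0
shelf 0.8881011605262756 3 2
14.3 [-6.60037381 -0.22387216 17.97901417] [0.57936497 0.09216842 0.06741685]
```

View pics/f2.png

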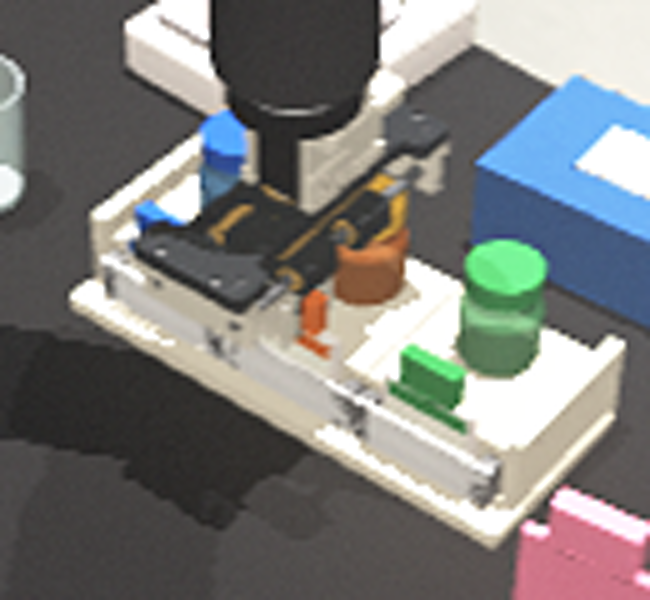

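Run:
```python
from h import *
print(r.close_job());s=r.get_state();print(s["time_s"],s["contact_force"],s["tcp_pos"])
```

```text
the job is handed in; nothing more can be done
None
the job is handed in; nothing more can be done
```

I took the smaller orange-gripped holder out of the grey rest and pushed it down behind the lip at the amber bay. I handed the job in at about 14.3 s with the arm still gripping and pressing it.

**Last checks**
- **Fully home:** the arm's pose puts the foot at z about 17.8 mm, against 18 mm when home. The push held steady at about 18 N over roughly half a second, well above the bar's 8 N. There was also a steady sideways force of about 7 N against the back wall of the channel, and a tilt of about 0.2°.
- **Label side:** I kept the holder's robot-facing side outwards, relying on the task's note that the label starts towards the robot. I could not make out the paper card itself in the pictures.
- **Bystanders:**
  - In the before/after pictures, the green and blue jars, weight, beaker and tip box showed no shift.
  - The amber jar showed at most 1 pixel of shift in one view and none in the other.
  - The flask was hidden by the arm in the scene view but unmoved in the side view.
  - The shelf patch gave a poor match (3, 2 pixels), probably because the arm and its shadow covered that area; the shelf is fixed.

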